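# Kick the tablet stand's leg down and hold its frame upright

### The job

The tablet test stand on the repair bench is tipped forward onto its rubber-capped rest posts, with its kickstand folded up along its side. While the frame still rests there, flip the kickstand over its top dead centre so that it drops fully down behind the frame; then raise the frame upright and hold it there, still, with the gripper's fingers on the frame itself, not on the kickstand. Nothing but your fingers keeps it from tipping forward again, so finish while holding it upright, and leave the bottle, the canister and the phone where they stand.

Things in the scene. Friction and masses are not known exactly. Their poses are not given: they have to be found in the camera images.
- base: Dark steel base plate bolted to the bench, 200 x 170 x 12 mm. Origin on the bench under the frame's hinge; x points to the stand's back (away from the screen side), y to its left (kickstand side), z up. Plate spans x -110..90 mm. Hinge axis parallel to y, 30 mm above the origin, between lugs 42 mm high. Two rubber-capped rest posts at x -78, y +-54 mm, 74 mm high.
- tilt (a joint): Frame's hinge, rad: 0 = tipped forward (top towards the base's -x) by 0.55 rad onto the rest posts, as at the start; 0.55 = upright; 0.67 = stop, tipped slightly backward. Its weight always pulls it to 0, even at the stop: let go, it falls forward. Pushing the top rail back takes about 4 N at first, 1 N upright.
- frame: Aluminium frame, 0.9 kg. Origin on the hinge axis; z up along the frame, x to its back, y left. Two stiles and a top rail, 14 mm thick (x +-7 mm), 172 mm wide, 190 mm high; rail z 174..190 mm. Tablet and back plate on its front: x -40..-3, y +-75, z 20..125 mm; open gap from there up to the rail. Hub stub, 28 mm diameter, on the left stile at z 74, out to y 98 mm.
- rail_mid (a point): Middle of the frame's top rail: frame x 0, y 0, z 182 mm. Axes as the frame's.
- kick (a joint): Kickstand's hinge on the frame, parallel to the frame's, rad: 0 = folded up along the stile, as at the start; grows as it swings to the back over the top; 2.3 = fully down behind the frame (stop). No spring: its weight (0.12 kg, under 1 N at the foot) drops it back to 0 until it has passed the vertical (0.55 while the frame rests on the posts), then on to 2.3 by itself.
- kickstand: The kickstand: steel leg, 10 mm round, 130 mm from pivot to foot. Origin at its pivot, z along the leg to the foot, y left, parallel to the hinges.
- kick_hub (a point): Pivot of the kickstand on the frame's left side: frame x 0, y 99 mm, z 73.6 mm. Axes as the frame's.
- kick_foot (a point): Middle of the kickstand's foot: rubber-sleeved crossbar, 14 mm diameter, 62 mm long, parallel to the hinges, 130 mm from the pivot, standing out to the left. It spans frame y 99..161 mm (this point: 135 mm); the 10 mm round leg joins it at y 104 mm.
- dropper: Bystander: white plastic bottle, 40 mm diameter, 105 mm high; origin under its centre.
- canister: Bystander: steel canister, 60 mm diameter, 90 mm high; origin under its centre.
- phone: Bystander: black phone lying flat, 146 x 70 x 9 mm; origin under its centre.

How it is judged:
On the way, in this order (a step that is already met when the one before it is completed fails the run):
1. the kickstand is fully down, with the frame still resting on its posts (value of joint kick above 2.2 rad and value of joint tilt below 0.15 rad), for 0.2 s.
2. the frame is upright, held by the fingers, with the kickstand down (angle between frame's own z axis and vertical below 0.06 rad and contact force between the fingers and frame above 0.3 N and value of joint kick above 2.2 rad), for 0.3 s.
At the end, for the whole second after the job is handed in: The fingers still hold the frame: it is within 0.06 rad (3.4 degrees) of upright and still (under 0.1 rad/s), they press on it with more than 0.3 N and do not touch the kickstand, the kickstand is down (joint over 2.2 rad), and no bottle, canister or phone touches the frame (all of step 2 and contact force between the fingers and kickstand below 0.1 N and angular speed of frame below 0.1 rad/s and contact force between frame and dropper below 0.1 N and contact force between frame and canister below 0.1 N and contact force between frame and phone below 0.1 N); the arm keeps its last pose, push and grip.
It fails at once if the bottle is moved by more than 30 mm (distance of dropper from where it was at the start of the episode above 0.03 m).
It fails at once if the canister is moved by more than 30 mm (distance of canister from where it was at the start of the episode above 0.03 m).
It fails at once if the phone is moved by more than 30 mm (distance of phone from where it was at the start of the episode above 0.03 m).
It fails at once if the bottle is knocked over (angle between dropper's own z axis and vertical above 0.6 rad).
It fails at once if the canister is knocked over (angle between canister's own z axis and vertical above 0.6 rad).
It also fails if it takes over 42 s, if anything falls off the work surface, if the arm or the gripper's body presses on something with over 40 N, if the wrist force passes 120 N, or if a joint passes its speed limit or range.

### The arm

A 6-joint arm with a two-finger parallel gripper is mounted at the origin on the work surface. World frame = base frame: x ahead of the robot, y to its left, z up, the work surface at z = 0. Lengths are in m, angles in rad, forces in N, time in s.
With the tool pointing down it reaches from about 0.35 to 0.725 m from the base axis. Payload 6 kg.
Tool frame: the origin (TCP) lies at the very end of the fingers, on their centre line; the grasp point (between the pads) lies 19 mm behind it; z points along the fingers, y is the line along which they close (so a half turn about z gives the same grasp; the last joint's range is limited). The gripper opens to 85 mm and grips with 20 to 120 N. Pads are 22 mm wide; open, the fingers measure 114 mm over their backs; the gripper's body (76 mm by 85 mm) begins 54 mm behind the grasp point. The pads swing forward as they close: fully open they stand 13 mm farther back than shut.
Start: joints at [-0.908, 0.04, 0.085, 0, -1.615, -0.334], TCP at [0.194, -0.568, 0.231] pointing down, gripper open.
Joint ranges: [-2.56, 2.56], [-1.29, 2.01], [-1.08, 1.49], [-3.29, 1.98], [-2.81, -0.18], [-2.99, 2.99]. Speed limits (rad/s): [2.57, 2.57, 3.01, 3.14, 3.14, 3.14].

### API

Orientations are given as a rotation vector (axis times angle).
In Python, from workcell import status, eyes, finish_job, finder gives the robot as it stands.
- The arm moves only by the shell command python3 -m crank 'ROWS' [OPENING] [FORCE]. ROWS is JSON, a list that holds one entry, the list of rows, each a list of 6 numbers: the shift along the tool's x, y, z in cm, then the turn, a rotation vector about the tool's x, y, z in rad. A call has 1 to 12 rows; each row shifts and turns the commanded pose from where the row before left it, along the tool's axes as they then stand; what a row does not reach is not made up. A row lasts 1/8 s, in which the tool goes at most 62.5 mm and 10.7 degrees, less where a joint would pass 70% of its speed; a pose out of reach is approached as far as the arm can. A call is refused whole if a number of a shift passes 6.25 or a number of a turn 0.188, either way. A call with a gripper value outside its range is refused whole. OPENING is the finger opening in cm, from 0 to 8.54, set as the call begins (- or left out, the last holds). The fingers move at their own pace and stop on an object; FORCE is the grip in N (left out, the last holds). Time passes only in rows, so rows that do not move let the fingers close. It gives the time, the measured TCP pose, the force, the opening and the grip force at its end, in the units of the state.
- status.get_obs(): the state, without advancing time (a new reading comes with each control period).
- eyes.grab_frame(name): name is "side" or "top"; returns a dict with "color" (420x560x3 uint8, red, green, blue), "range_z" (420x560 float32, m along the optical axis (not along the pixel's ray), 0 where there is no reading), "K" (3x3 intrinsics, pixels), "k1" (the pictures are not rectified: a ray, as slopes to the right and down, at radius r is drawn at 1 + k1 r^2 times it, then the intrinsics apply), "pose" (4x4, takes a point from camera to world coordinates). Camera axes: x right, y up, looking along -z (the intrinsics and any distortion apply to the point x, -y, -z); pixel columns grow to the right and rows downward; lengths in m; the calibration is good to about 2 mm. A picture is of the moment at which its call begins.
- finish_job(): hands the job in; it is judged then, once.
Trained networks look in a picture, given as the dict that the camera call returned (one of the last four; its "shot" number tells which), for a name from the list of things; names that differ only in an ending like _2 or _b are one class to them, and where a whole thing is asked for, a point or a joint stands for the part that bears it (a point fixed in the world has none). Each returns a list of dicts, best first, with "p" (0 to 1); they miss things now and then, are a little off and sometimes report something else, mostly with a low value. They report only what shows in the picture. A call takes as long as a camera call.
- finder.boxes_of(target, picture): "rect" ([left, top, right, bottom] in pixels, round what is visible of it).
- finder.regions_of(target, picture): "pixels" (420x560 bool, what is visible of it) and "rect" ([left, top, right, bottom] in pixels, round what is visible of it).
- finder.place_of(target, picture): "centre" ([column, row] in pixels: a listed point, or the origin of a listed thing).
The state is a dict: "time_s": time; "qpos": joint angles; "joint_velocities": joint speeds; "joint_efforts": joint torques, N m; "tool_pos": TCP position; "tcp_rot": TCP orientation; "ft_force": force on the tool from outside, world axes, zero at the start; "wrist_torque": the same for the moment, N m; "opening": finger opening in m; "grip_force": force on a finger pad.
Only numpy, scipy, OpenCV 4.12 (cv2) and the standard library are available. Lean on these libraries where they do the work, as an engineer would, in place of code of your own. Each camera call takes 0.05 s, during which the arm holds its last target. There are 200 camera calls.

## Working session

There is one attempt and no reset: what is moved stays moved. The work goes in short steps, Python scripts to look and compute and a shell command to move; the robot and the scene stay as the last step left them, time stands still between calls to the robot, and variables do not carry over. Pictures are saved under pics/ and viewed, at most 10 in all, crops included, and the job is handed in when it is done.

```bash
mkdir -p pics; ls
cat > h.py <<'E'
import numpy as np, cv2
from workcell import status, eyes, finish_job, finder
from scipy.spatial.transform import Rotation as R
def ray(f,c):
    K=f["K"];d=np.array([(c[0]-K[0,2])/K[0,0],(c[1]-K[1,2])/K[1,1]]);u=d.copy()
    for _ in range(20): u=d/(1+f["k1"]*(u@u))
    v=np.array([u[0],-u[1],-1.]);return f["pose"][:3,3],f["pose"][:3,:3]@v
def proj(f,p):
    P=np.linalg.inv(f["pose"])@np.append(p,1);u=np.array([P[0],-P[1]])/-P[2]
    u=u*(1+f["k1"]*(u@u));K=f["K"];return np.array([K[0,0]*u[0]+K[0,2],K[1,1]*u[1]+K[1,2]])
def dep(f,c,r=2):
    i,j=int(round(c[1])),int(round(c[0]));z=f["range_z"][i-r:i+r+1,j-r:j+r+1];z=z[z>0]
    o,v=ray(f,c);return o+v*np.median(z) if z.size else None
def tri(fs,cs):
    A=np.zeros((3,3));b=np.zeros(3)
    for f,c in zip(fs,cs):
        o,v=ray(f,c);v=v/np.linalg.norm(v);M=np.eye(3)-np.outer(v,v);A+=M;b+=M@o
    return np.linalg.solve(A,b)
E
cat > a.py <<'E'
from h import *
np.set_printoptions(precision=3,suppress=True)
s=eyes.grab_frame("side");t=eyes.grab_frame("top")
cv2.imwrite("pics/a.png",cv2.resize(np.vstack([s["color"],t["color"]])[:,:,::-1],(560,840))[:, :])
cv2.imwrite("pics/s1.png",s["color"][:,:,::-1]);cv2.imwrite("pics/t1.png",t["color"][:,:,::-1])
for n in ["base","frame","rail_mid","kick_hub","kick_foot","kickstand","dropper","canister","phone"]:
    c=[]
    for f in (s,t):
        r=finder.place_of(n,f)[:1]
        c.append(r[0]["centre"] if r else None)
        if r: print(n,np.array(r[0]["centre"]),round(r[0]["p"],2),"dep",dep(f,r[0]["centre"]))
    if c[0] is not None and c[1] is not None:
        p=tri((s,t),c);print("   tri",p, [np.linalg.norm(proj(f,p)-k) for f,k in zip((s,t),c)])
print(s["pose"][:3,3],t["pose"][:3,3],status.get_obs())
E
python3 a.py
```

```text
pics
base [294.7 259.4] 0.56 dep [ 0.574 -0.073  0.038]
base [314.4 243.4] 0.88 dep [ 0.573 -0.115  0.036]
   tri [ 0.575 -0.117  0.006] [np.float64(0.5554170139028191), np.float64(0.5341660578197448)]
frame [295.8 252.6] 0.58 dep [ 0.572 -0.101  0.035]
frame [316.2 241.9] 0.82 dep [ 0.576 -0.119  0.035]
   tri [ 0.575 -0.119  0.023] [np.float64(1.3965859179190205), np.float64(1.358371388807355)]
rail_mid [225.8 245. ] 0.74 dep [ 0.731 -0.15   0.017]
rail_mid [312.6 283.9] 0.94 dep [ 0.483 -0.099  0.192]
   tri [ 0.599 -0.082  0.08 ] [np.float64(57.61223147185967), np.float64(55.707004199515794)]
kick_hub [309.1 250.4] 0.67 dep [ 0.549 -0.008  0.106]
kick_hub [269.4 252.7] 0.95 dep [ 0.549 -0.017  0.107]
   tri [ 0.549 -0.017  0.099] [np.float64(0.3384406192485507), np.float64(0.30874627423223533)]
kick_foot [354.3 213.3] 0.63 dep [0.48  0.037 0.211]
kick_foot [239.7 284.5] 0.67 dep [0.485 0.031 0.21 ]
   tri [0.482 0.032 0.208] [np.float64(1.6659991643832799), np.float64(1.5308393040784056)]
kickstand [308.9 255.5] 0.74 dep [ 0.549 -0.004  0.097]
kickstand [268.6 254.4] 0.69 dep [ 0
[... 389 characters left out ...]
 176. ] 0.87 dep [ 0.712 -0.169  0.09 ]
   tri [ 0.735 -0.181 -0.001] [np.float64(0.6196863566202638), np.float64(0.6132463283795992)]
phone [415.6 293.1] 0.9 dep [ 0.456 -0.343  0.011]
[0.583 0.618 0.533] [ 0.481 -0.055  0.931] {'time_s': 1.0, 'qpos': array([-0.908,  0.04 ,  0.085,  0.   , -1.616, -0.334]), 'joint_velocities': array([-0.   , -0.   , -0.001,  0.001,  0.001,  0.   ]), 'joint_efforts': array([  0.003, -36.794,  34.746,   6.933,  -0.001,   0.   ]), 'tool_pos': array([ 0.194, -0.568,  0.231]), 'tcp_rot': array([ 0.514, -3.099, -0.   ]), 'ft_force': array([-0.357, -0.863, -0.38 ]), 'wrist_torque': array([ 0.016, -0.036,  0.021]), 'grip_force': 0.0, 'opening': 0.08525956033853575}
```

View pics/s1.png

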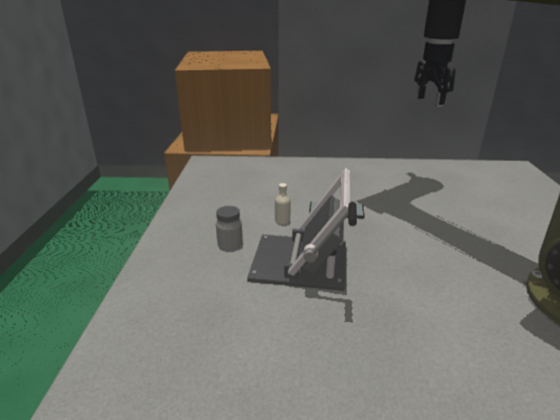

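View pics/t1.png

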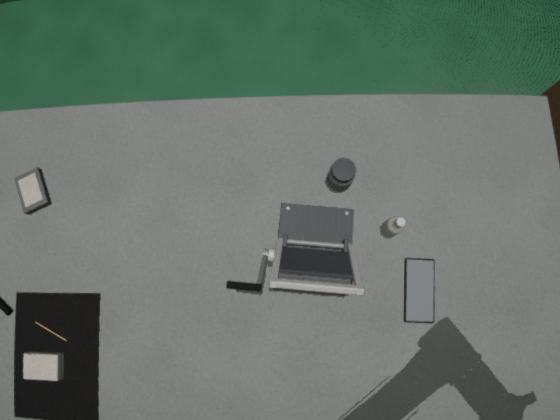

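```bash
cat > b.py <<'E'
from h import *
from scipy.optimize import least_squares
np.set_printoptions(precision=3,suppress=True)
hub=np.array([.549,-.017,.1]);foot=np.array([.482,.032,.208]);base=np.array([.575,-.118,0]);rail=np.array([.483,-.099,.185])
t=.55;Ry=np.array([[np.cos(t),0,-np.sin(t)],[0,1,0],[np.sin(t),0,np.cos(t)]])
F=[np.array([0,.099,.0736]),np.array([0,.135,.0736+.13]),np.array([0,0,.182])]
def w(x,p):
    q=Ry@p+[0,0,.03];c,s=np.cos(x[2]),np.sin(x[2]);return np.array([x[0]+c*q[0]-s*q[1],x[1]+s*q[0]+c*q[1],q[2]])
f=lambda x:np.r_[w(x,F[0])-hub,w(x,F[1])-foot,w(x,F[2])-rail,x[:2]-base[:2]]
r=least_squares(f,[.575,-.118,0]);print(r.x,f(r.x).reshape(-1)); 
for p in F: print(w(r.x,p))
E
python3 b.py
```

```text
[ 0.575 -0.116 -0.124] [-0.     0.004 -0.007  0.004 -0.001 -0.004 -0.003 -0.005  0.    -0.
  0.002]
[ 0.549 -0.013  0.093]
[0.486 0.031 0.204]
[ 0.48  -0.104  0.185]
```

The side view shows the frame leaning towards the robot, with its foot bar at about (352,213). In the top view the rail runs from (271,284) to (362,291) and the bar from (228,285) to (262,289), so the yaw is about -0.1. Bottle, canister and phone are clear of the approach. I'll refine the yaw and work out the moves.

```bash
cat > g.py <<'E'
from h import *
np.set_printoptions(precision=3,suppress=True)
B=np.array([.575,-.117,0]);yaw=-.12
X=np.array([np.cos(yaw),np.sin(yaw),0]);Y=np.array([-np.sin(yaw),np.cos(yaw),0])
def st(x,y,z): return B+x*X+y*Y+[0,0,z]
def tool():
    o=status.get_obs();return o,np.array(o["tool_pos"]),R.from_rotvec(o["tcp_rot"]).as_matrix()
E
cat > c.py <<'E'
from g import *
f=eyes.grab_frame("top")
for n in ("frame","kickstand"):
    m=finder.regions_of(n,f)[0]["pixels"];ii,jj=np.nonzero(m&(f["range_z"]>0))
    P=np.array([dep(f,(j,i),0) for i,j in zip(ii,jj)]);
    Q=P[P[:,2]>.178] if n=="frame" else P[(P[:,2]>.19)]
    u,s,v=np.linalg.svd(Q-Q.mean(0));d=v[0]*np.sign(v[0][1]);t=(Q-Q.mean(0))@d
    print(n,len(Q),Q.mean(0),"mid",Q.mean(0)+d*(t.min()+t.max())/2,"len",np.ptp(t),"yaw",-np.arctan2(d[0],d[1]),Q[:,2].max())
o,p,M=tool();print(M)
for sg in(1,-1):
    T=np.c_[np.cross(sg*Y,[0,0,-1]),sg*Y,[0,0,-1]];print(R.from_matrix(M.T@T).as_rotvec(),T.T@(st(-.16,.138,.19)-p)*100)
E
python3 c.py
```

```text
frame 1162 [ 0.481 -0.08   0.195] mid [ 0.481 -0.067  0.196] len 0.24797008847765736 yaw -0.06225929009340371 0.21378416149728852
kickstand 265 [0.483 0.023 0.208] mid [0.483 0.025 0.208] len 0.06239386391292569 yaw -0.05937390523230249 0.21378416149728852
[[-0.946 -0.323 -0.   ]
 [-0.323  0.946  0.   ]
 [ 0.     0.    -1.   ]]
[ 0.    -0.     0.449] [-16.454  63.123   4.13 ]
[ 0.     0.    -2.693] [ 16.454 -63.123   4.13 ]
```

```bash
sed -i 's/yaw=-.12/yaw=-.08/' g.py
python3 -m crank '[[[0,0,0,0,0,0.18],[0,0,0,0,0,0.18],[0,0,0,0,0,0.05],[0,0,0,0,0,0]]]' 0 30
python3 -m crank '[[[-1.8,5.6,0,0,0,0],[-1.8,5.6,0,0,0,0],[-1.8,5.6,0,0,0,0],[-1.8,5.6,0,0,0,0],[-1.8,5.6,0,0,0,0],[-1.8,5.6,0,0,0,0],[-1.8,5.6,0,0,0,0],[-1.8,5.6,0,0,0,0],[-1.8,5.6,0,0,0,0],[-1.0,5.6,0,0,0,0],[-1.0,5.6,0,0,0,0],[0,0,0,0,0,0]]]'
cat > d.py <<'E'
from g import *
import sys
o,p,M=tool();T=np.c_[np.cross(Y,[0,0,-1]),Y,[0,0,-1]]
print(p,"turn",R.from_matrix(M.T@T).as_rotvec(),"cm",M.T@(st(*map(float,sys.argv[1:4]))-p)*100,o["time_s"],o["opening"],o["ft_force"])
E
python3 d.py -.16 .138 .19
```

```text
time_s: 1.65
tool_pos: [0.1938, -0.5678, 0.2312]
tcp_rot: [-0.127, -3.139, -0.0]
ft_force: [-0.7, -0.3, -0.9]
opening: 0.0124
grip_force: 0.0
time_s: 3.15
tool_pos: [0.4252, 0.0344, 0.2306]
tcp_rot: [-0.117, -3.138, 0.0]
ft_force: [-0.3, -0.1, -0.7]
opening: -0.0003
grip_force: 0.0
[0.425 0.034 0.231] turn [-0.    -0.001  0.005] cm [-0.144 -0.091  4.064] 3.15 -0.0003303539290128719 [-0.291 -0.079 -0.706]
```

```bash
python3 -m crank '[[[0,0,2,0,0,0],[0,0,2,0,0,0],[-1.5,0,0,0,0,0],[-1.5,0,0,0,0,0],[-1,0,0,0,0,0],[-1,0,0,0,0,0],[-1,0,0,0,0,0],[-1,0,0,0,0,0]]]'
python3 - <<'E'
from h import *
a=eyes.grab_frame("side")["color"];b=eyes.grab_frame("top")["color"]
im=np.hstack([a[140:300,220:420],b[200:360,190:390]]);cv2.imwrite("pics/p2.png",cv2.resize(im[:,:,::-1],(800,320)))
E
```

```text
time_s: 4.15
tool_pos: [0.4955, 0.0256, 0.1914]
tcp_rot: [0.127, 3.139, 0.0]
ft_force: [-0.6, 0.9, 0.4]
opening: 0.0
grip_force: 0.2
```

View pics/p2.png

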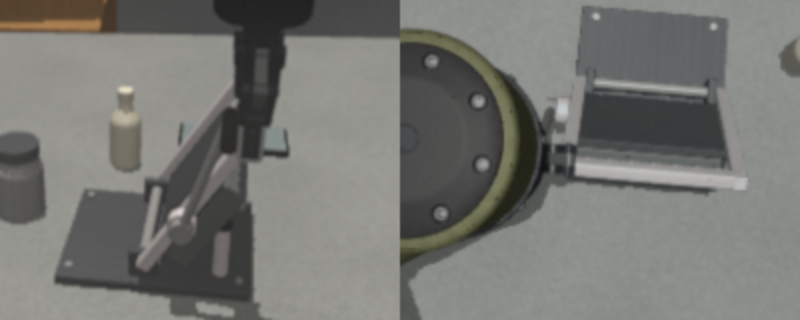

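The bar, at (230,130) in the left half, sits just ahead of the closed fingers at (255,140) and the leg is leaving the stile. I'll continue the push.

```bash
python3 -m crank '[[[-1,0,0,0,0,0],[-1,0,0,0,0,0],[-1,0,0,0,0,0],[-1,0,0,0,0,0],[-1,0,0,0,0,0],[-0.5,0,0,0,0,0],[0,0,0,0,0,0],[0,0,0,0,0,0],[0,0,0,0,0,0],[0,0,0,0,0,0]]]'
python3 - <<'E'
from h import *
np.set_printoptions(precision=3,suppress=True)
A=eyes.grab_frame("side");B=eyes.grab_frame("top");a,b=A["color"],B["color"]
im=np.hstack([a[140:300,220:420],b[200:360,190:390]]);cv2.imwrite("pics/p3.png",cv2.resize(im[:,:,::-1],(800,320)))
for f in(A,B): print([(r["centre"],r["p"],dep(f,r["centre"])) for r in finder.place_of("kick_foot",f)[:2]])
E
python3 d.py -.03 .138 .19
```

```text
time_s: 5.5
tool_pos: [0.5496, 0.0213, 0.1915]
tcp_rot: [0.127, 3.139, 0.0]
ft_force: [0.7, 0.1, 0.7]
opening: 0.0003
grip_force: 0.0
[([237.0, 264.7], 0.85, array([0.681, 0.017, 0.087]))]
[([254.4, 197.8], 0.54, array([ 0.557, -0.027,  0.59 ]))]
[0.55  0.021 0.191] turn [ 0.     0.    -0.001] cm [-0.629  0.22   0.138] 5.7 0.00010432011449888415 [0.254 0.026 0.198]
```

View pics/p3.png

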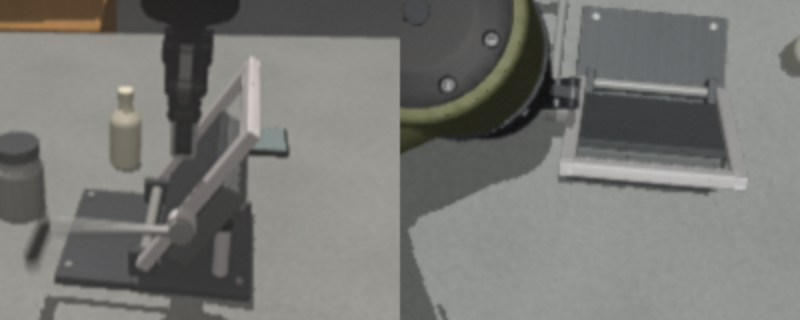

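The leg is now down behind the frame, with its foot at (38,240) and measured at z≈0.08, and the frame still rests on its posts. Next I back off and move in front of the rail's middle.

```bash
python3 -m crank '[[[4,0,0,0,0,0],[5,0,0,0,0,0],[5,0,0,0,0,0],[0,-4.5,0,0,0,0],[0,-4.5,0,0,0,0],[0,-4.5,1.1,0,0,0],[0,0,0,0,0,0],[0,0,0,0,0,0]]]'
python3 d.py -.018 0 .18
```

```text
time_s: 6.7
tool_pos: [0.3992, -0.102, 0.1804]
tcp_rot: [0.129, 3.139, 0.0]
ft_force: [-0.6, 0.4, -0.7]
opening: 0.0
grip_force: 0.0
[ 0.399 -0.102  0.18 ] turn [ 0.     0.    -0.002] cm [-15.841  -0.059   0.046] 6.7 8.086299128583757e-06 [-0.579  0.357 -0.666]
```

```bash
python3 -m crank '[[[-2,0,0,0,0,0],[-2,0,0,0,0,0],[-1,0,0,0,0,0],[-0.8,0,0,0,0,0],[-0.8,0,0,0,0,0],[-0.8,0,0,0,0,0],[-0.8,0,0,0,0,0],[-0.8,0,0,0,0,0],[-0.8,0,0,0,0,0],[-0.8,0,0,0,0,0],[-0.8,0,0,0,0,0],[-0.8,0,0,0,0,0]]]'
python3 -m crank '[[[-0.6,0,0,0,0,0],[-0.6,0,0,0,0,0],[-0.6,0,0,0,0,0],[-0.5,0,0,0,0,0],[-0.4,0,0,0,0,0],[-0.3,0,0,0,0,0],[0,0,0,0,0,0],[0,0,0,0,0,0],[0,0,0,0,0,0],[0,0,0,0,0,0]]]'
cat > e.py <<'E'
from g import *
A=eyes.grab_frame("side");B=eyes.grab_frame("top");a,b=A["color"],B["color"]
import sys
im=np.hstack([a[140:300,220:420],b[160:320,220:420]]);cv2.imwrite(sys.argv[1],cv2.resize(im[:,:,::-1],(800,320)))
for n in ("rail_mid","kick_hub","kick_foot"):
  for f in(A,B): print(n,[(r["centre"],r["p"],dep(f,r["centre"])) for r in finder.place_of(n,f)[:1]])
m=finder.regions_of("frame",B)[0]["pixels"];ii,jj=np.nonzero(m&(B["range_z"]>0))
P=np.array([dep(B,(j,i),0) for i,j in zip(ii,jj)])-[.575,-.117,0];P=np.c_[P@X,P@Y,P[:,2]]
for y0,y1 in((-.085,-.03),(.03,.085)):
  Q=P[(P[:,1]>y0)&(P[:,1]<y1)&(P[:,2]>.195)&(P[:,2]<.24)];print("rail top",len(Q),Q.mean(0) if len(Q) else 0,np.percentile(Q,[2,98],axis=0) if len(Q) else 0)
E
python3 e.py pics/p4.png; python3 d.py -.018 0 .18
```

```text
time_s: 8.2
tool_pos: [0.5214, -0.1119, 0.1802]
tcp_rot: [0.128, 3.139, 0.0]
ft_force: [-1.5, -0.3, 0.8]
opening: -0.0004
grip_force: 0.8
time_s: 9.45
tool_pos: [0.5508, -0.1145, 0.181]
tcp_rot: [0.128, 3.138, -0.0]
ft_force: [-1.1, -1.7, 5.4]
opening: 0.0002
grip_force: 0.6
rail_mid [([302.0, 168.9], 0.68, array([ 0.565, -0.086,  0.235]))]
rail_mid []
kick_hub [([291.8, 245.4], 0.69, array([ 0.581, -0.008,  0.115]))]
kick_hub []
kick_foot [([236.8, 289.2], 0.76, array([0.685, 0.014, 0.027]))]
kick_foot []
[ 0.551 -0.114  0.181] turn [-0.     0.001 -0.001] cm [-0.629 -0.057  0.097] 9.9 5.505585848309885e-05 [-1.486 -1.456  5.989]Traceback (most recent call last):
  File "e.py", line 7, in <module>
    m=finder.regions_of("frame",B)[0]["pixels"];ii,jj=np.nonzero(m&(B["range_z"]>0))
      ~~~~~~~~~~~~~~~~~~~~~~~~~~~~^^^
IndexError: list index out of range
```

View pics/p4.png

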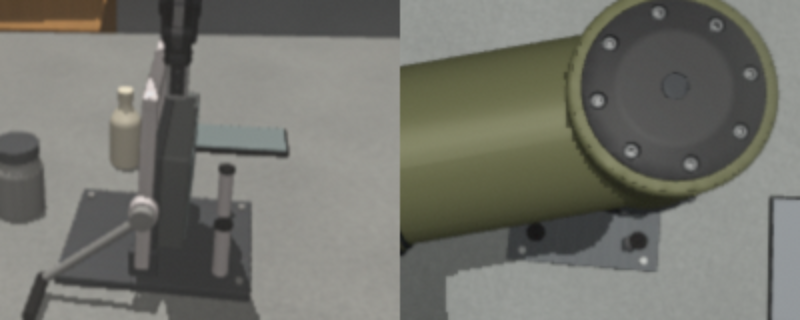

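The side view shows the frame nearly upright, the fingers in front of the rail at (180,85), and the leg down. The 5 N upward force suggests the rail's top edge has caught under a step on the fingers, so I'll lift a little and measure the tilt.

```bash
python3 -m crank '[[[0,0,-0.3,0,0,0],[0,0,-0.3,0,0,0],[0,0,-0.3,0,0,0],[0,0,-0.3,0,0,0],[0,0,0,0,0,0],[0,0,0,0,0,0]]]'
cat > t.py <<'E'
from g import *
import sys
A=eyes.grab_frame("side")
m=finder.regions_of("frame",A)[0]["pixels"];ii,jj=np.nonzero(m&(A["range_z"]>0))
P=np.array([dep(A,(j,i),0) for i,j in zip(ii,jj)])-[.575,-.117,0];P=np.c_[P@X,P@Y,P[:,2]]
Q=P[(abs(P[:,1]-.086)<.012)]
print(len(Q))
for z in np.arange(.05,.23,.015):
  q=Q[abs(Q[:,2]-z)<.0075]
  if len(q): print(round(z,3),len(q),np.percentile(q[:,0],[5,50,95]))
print("zmax",Q[:,2].max())
cv2.imwrite(sys.argv[1],cv2.resize(A["color"][150:300,230:380,::-1],(600,600),interpolation=cv2.INTER_CUBIC))
E
python3 t.py pics/p5.png; python3 d.py -.018 0 .195
```

```text
time_s: 10.65
tool_pos: [0.5508, -0.1143, 0.1924]
tcp_rot: [0.127, 3.139, 0.0]
ft_force: [-0.9, 0.3, 0.4]
opening: 0.0003
grip_force: 0.3
1341
0.05 69 [-0.033 -0.004  0.007]
0.065 143 [-0.037 -0.017  0.004]
0.08 123 [-0.038 -0.022  0.002]
0.095 84 [-0.039 -0.028 -0.016]
0.11 129 [-0.039 -0.022  0.009]
0.125 182 [-0.038 -0.015  0.004]
0.14 172 [-0.039 -0.019  0.003]
0.155 135 [-0.039 -0.015  0.003]
0.17 58 [-0.009 -0.004  0.003]
0.185 62 [-0.009 -0.003  0.004]
0.2 60 [-0.01  -0.003  0.002]
0.215 79 [-0.01  -0.004  0.002]
zmax 0.22281264145902108
[ 0.551 -0.114  0.192] turn [ 0.     0.    -0.001] cm [-0.641 -0.072 -0.269] 10.75 0.00028570652700497893 [0.065 1.13  0.825]
```

View pics/p5.png

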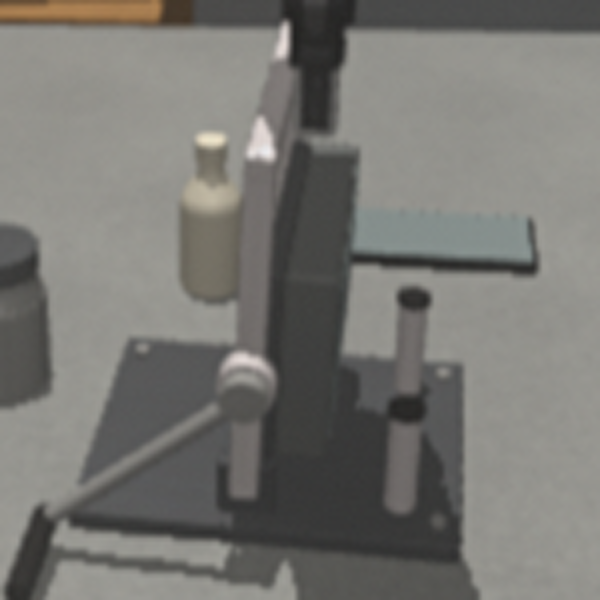

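The frame is upright to within about 0.02 rad: the stile's front face reads about -9 mm from z 0.17 to 0.215. The rail may be resting against the wider part of the fingers at (295,60), so I'll lift slightly and nudge forward to put the fingertips on the rail.

```bash
python3 -m crank '[[[0,0,-0.25,0,0,0],[-0.1,0,-0.25,0,0,0],[-0.1,0,-0.25,0,0,0],[-0.1,0,0,0,0,0],[0,0,0,0,0,0],[0,0,0,0,0,0],[0,0,0,0,0,0]]]'
python3 t.py pics/p6.png; python3 d.py -.018 0 .2
python3 -c "
from h import *
import time
f=[]
for _ in range(20):
    eyes.grab_frame('side');o=status.get_obs();f.append(np.r_[o['ft_force'],o['grip_force']])
print(np.mean(f,0))"
```

```text
time_s: 11.62
tool_pos: [0.5537, -0.1145, 0.1998]
tcp_rot: [-0.128, -3.139, -0.0]
ft_force: [-1.3, 0.9, 0.8]
opening: 0.0004
grip_force: 0.3
1363
0.05 73 [-0.034 -0.004  0.008]
0.065 148 [-0.037 -0.015  0.006]
0.08 119 [-0.038 -0.021  0.002]
0.095 95 [-0.039 -0.026 -0.014]
0.11 129 [-0.037 -0.02   0.009]
0.125 190 [-0.037 -0.013  0.006]
0.14 175 [-0.038 -0.017  0.005]
0.155 134 [-0.037 -0.013  0.005]
0.17 58 [-0.007 -0.     0.005]
0.185 57 [-0.007 -0.002  0.006]
0.2 60 [-0.007 -0.001  0.006]
0.215 83 [-0.008 -0.001  0.006]
zmax 0.22281332912583346
[ 0.554 -0.115  0.2  ] turn [ 0.    -0.    -0.001] cm [-0.343 -0.075 -0.02 ] 11.725 0.00038922430373402586 [-0.082 -0.014  0.126]
[-0.76759309 -0.17736203  0.67309666  0.31698407]
```

View pics/p6.png

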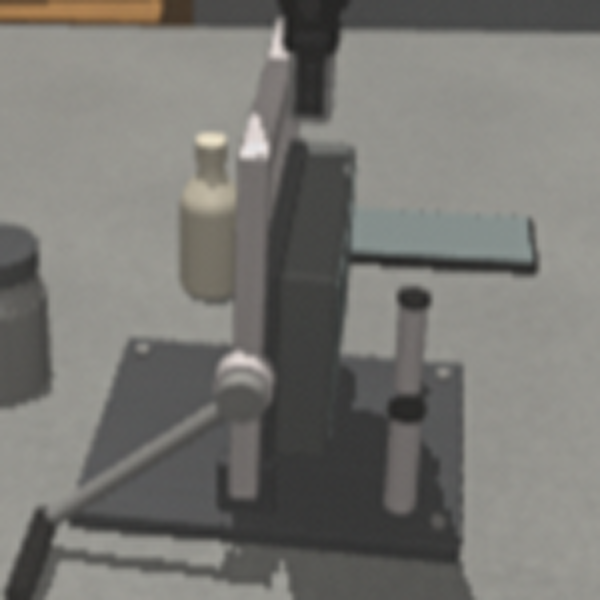

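The frame is upright and still (stile centre within about 1 mm of the hinge line), and the fingers press on the rail at about 0.8 N. The leg is down and the bystanders are untouched.

```bash
python3 -c "
from workcell import finish_job
print(finish_job())"
```

```text
the job is handed in; nothing more can be done
None
```

I flipped the kickstand fully down while the frame was still on its posts, then raised the frame upright. I handed the job in with the closed fingers holding it at the top rail (about 0.8 N, within roughly 0.02 rad of upright); the verdict was not reported back.

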